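Pack the starter repair kit and shut the case

ROBOT

A 6-joint arm with a two-finger parallel gripper is mounted at the origin on the work surface. World frame = base frame: x ahead of the robot, y to its left, z up, the work surface at z = 0. Lengths are in m, angles in rad, forces in N, time in s.
With the tool pointing down it reaches from about 0.325 to 0.775 m from the base axis. Payload 5.5 kg.
Tool frame: the origin (TCP) lies at the very end of the fingers, on their centre line; the grasp point (between the pads) lies 19 mm behind it; z points along the fingers, y is the direction in which the jaws open and shut (so a half turn about z gives the same grasp; the last joint's range is limited). The gripper opens to 85 mm and grips with 20 to 120 N. Pads are 22 mm wide; open, the fingers measure 114 mm over their backs; the gripper's body (76 mm by 85 mm) begins 54 mm behind the grasp point. The pads swing forward as they close: fully open they stand 13 mm farther back than shut.
Start: joints at [-1.274, 0.091, 1.231, -0, 1.82, -0.057], TCP at [0.208, -0.563, 0.231] pointing down, gripper open.
Joint ranges: [-2.87, 2.87], [-0.86, 2.18], [0.17, 2.46], [-1.51, 4.65], [0.06, 2.69], [-2.65, 2.65]. Speed limits (rad/s): [2.57, 2.57, 3.01, 3.14, 3.14, 3.14].

INTERFACE

Orientations are given as a 3x3 rotation matrix whose columns are the frame's x, y, z axes.
In Python, from workcell import manip, get_image gives the robot as it stands.
- The arm moves only by the shell command python3 -m inch 'ROWS' [OPENING]. ROWS is a JSON object of lists of equal length, an entry for each row: "delta_pos": the shift along the tool's x, y, z in units of 50 mm (1.0 is 50 mm), a list of three; "yaw": the turn about the tool's z in units of 6 degrees (1.0 is 6 degrees). In form: {"delta_pos": [[dx, dy, dz], ...], "yaw": [yaw, ...]}. A call has 1 to 20 rows; each row is the pose to reach, as a shift and turn from the pose measured when the call began, along the tool's axes at that moment; what a row does not reach only later rows make up. A row lasts 1/10 s, in which the tool goes at most 50 mm and 8.59 degrees, less where a joint would pass 70% of its speed; a pose out of reach is approached as far as the arm can. A call with a gripper value outside its range is refused whole. OPENING is the opening, from 0 (shut) to 1 (fully open), set as the call begins (- or left out, the last holds). The fingers move at their own pace and stop on an object; the grip force is fixed at half the most. Time passes only in rows, so rows that repeat a pose let the fingers close. It gives the time, the measured TCP pose, the force and the opening at its end, in the units of the state.
- manip.get_obs(): the state, without advancing time (a new reading comes with each control period).
- get_image(name): name is "scene" or "side" or "wrist"; returns a dict with "color" (480x640x3 uint8, red, green, blue), "fx", "fy", "cx", "cy" (pixels), "cam_to_world" (4x4, takes a point from camera to world coordinates). Camera axes: x right, y down, z forward; pixel columns grow to the right and rows downward; lengths in m; the calibration is good to about 2 mm. A picture is of the moment at which its call begins. There is no depth.
- manip.sign_off(): hands the job in, once; it reports no verdict.
The state is a dict: "clock": time; "q": joint angles; "dq": joint speeds; "tau": joint torques, N m; "tool_pos": TCP position; "tool_rot": TCP orientation; "contact_force": force on the tool from outside, world axes, zero at the start; "torque": the same for the moment, N m; "gripper_width": finger opening in m.
Only numpy, scipy, OpenCV 4.12 (cv2) and the standard library are available. Lean on these libraries where they do the work, as an engineer would, in place of code of your own. Each camera call takes 0.05 s, during which the arm holds its last target.

TASK

In the parts bin, lift the aluminium bridge bracket off the steel strap it straddles and stand it back down on its feet in the same bin, clear to one side of the strap. Then pack the strap from the bin and the starter solenoid from the bench into the grey hinged-lid case, lying side by side on its bottom with the black regulator block that is already in there (nothing stacked, nothing above the rim), and finally close the case's hinged lid fully. Leave the multimeter, the pulley and the screwdriver alone.

Things in the scene. Friction and masses are not known exactly. Their poses are not given: they have to be found in the camera images.
- case_in (a point): Centre of the inner floor of the open-topped grey metal case, fixed to the bench; floor 4 mm above the bench. Inside it is 155 mm along its x by 200 mm along its y and 50 mm deep; walls 4 mm thick, rim 54 mm above the bench. +x points away from the robot (yaw within 0.25 rad), towards the hinged side; z up. Case and bin may stand either way round, left or right.
- lid (a joint): Hinge angle of the case's lid in rad: 0 fully shut, about 1.57 upright, 1.9 the stop, leaning back away from the robot. It starts 1.65 to 1.85 open. The stiff hinge (about 0.27 N m) holds the lid wherever it is left; pushing the outer face near the free edge with 2 to 5 N shuts it.
- lid_hinge (a point): Middle of the lid's hinge line, on the case's far (+x) rim, 54.5 mm above the bench; the line runs along the case's y. The lid is a flat grey plate 163 mm from hinge to free edge, 208 mm along the hinge, 6 mm thick. This frame turns with the lid: -x points to the free edge, +z out of the outer face (up when shut); inner face at z = 0, outer at z = 6 mm.
- lid_edge (a point): Middle of the lid's free edge, on its outer face, 163 mm from the hinge; it moves with the lid. A thin steel tab, 50 mm wide, sticks out 15 mm beyond the edge here.
- block_mid (a point): Centre, half-way up, of the black regulator block with an aluminium base, 45 mm (its x) by 50 mm (its y) by 40 mm tall, standing loose in the case on the -y half of its floor, near the hinged side. It is to stay in the case.
- bin_in (a point): Centre of the inner floor of the open grey plastic parts bin, fixed to the bench; floor 4 mm above the bench. Inside it is 200 mm along its x by 220 mm along its y and 46 mm deep; walls 4 mm thick, rim 50 mm above the bench. +x points away from the robot (yaw within 0.25 rad), z up.
- bridge_boss (a point): Centre, half-way up, of the round upright boss on the aluminium bridge bracket. The boss is 34 mm in diameter and 26 mm tall; this point is 40 mm above the bracket's feet and 13 mm below the boss's top. The bracket starts in the bin, on its +y half, standing over the strap, its x along the bin's x (within 0.06 rad).
- strap_mid (a point): Centre, half-way up, of the flat steel strap with round ends: 160 mm long (its x), 24 mm wide (its y), 12 mm thick (z). It starts flat on the bin's floor, roughly along the bin's x, under the bridge bracket, with only its two ends showing. It fits flat in the case only with its length roughly along the case's y.
- solenoid_mid (a point): Centre of the starter solenoid, lying on its small foot on the bench, 23 mm above the foot's underside: a steel cylinder 40 mm in diameter along its x, 84 mm long overall (steel from -42 to +18 mm, black cap to +30 mm, two brass studs to +42 mm), 43 mm tall as it lies. The foot is 34 mm wide and 3 mm thick. Standing on end it is too tall for the case.
- strap: The same strap; origin at the centre of its underside.
- solenoid: The same solenoid; origin at the underside of its foot, below its centre.
- bridge: The bridge bracket; origin midway between its feet, at floor level. A plate 100 mm (x) by 84 mm (y), its upper side 27 mm above the feet, on two 6 mm thick side walls along x at y = +-39 mm; open at both ends, 22 mm high inside.
- meter: Bystander: red and black multimeter lying on the bench, 130 x 70 x 40 mm; origin at the centre of its underside.
- pulley: Bystander: steel V-belt pulley lying flat, 64 mm in diameter, 30 mm tall; origin at the centre of its underside.
- driver: Bystander: black-handled screwdriver lying on the bench; origin at its middle on the bench, shaft along its x.
Not all that is in view belongs to the job. Leave any brown, purple or red look-alike of the solenoid alone.

How it is judged:
On the way, in this order (a step that is already met when the one before it is completed fails the run):
1. the bridge bracket stands on its feet in the bin, clear to one side of the strap (x of bridge_boss in the frame of bin_in between -0.1 and 0.1 m and y of bridge_boss in the frame of bin_in between -0.11 and 0.11 m and z of bridge_boss in the frame of bin_in below 0.047 m and angle between bridge_boss's own z axis and vertical below 0.12 rad and (y of bridge_boss in the frame of strap_mid above 0.056 m or y of bridge_boss in the frame of strap_mid below -0.056 m) and linear speed of bridge below 0.03 m/s), for 0.2 s.
2. strap and solenoid both lie in the case on its bottom (x of strap_mid in the frame of case_in between -0.075 and 0.075 m and y of strap_mid in the frame of case_in between -0.09 and 0.09 m and z of strap_mid in the frame of case_in between 0 and 0.016 m and x of solenoid_mid in the frame of case_in between -0.075 and 0.075 m and y of solenoid_mid in the frame of case_in between -0.09 and 0.09 m and z of solenoid_mid in the frame of case_in between 0 and 0.031 m), for 0.2 s.
3. the lid is fully shut (value of joint lid below 0.03 rad), for 0.2 s.
At the end, for the whole second after the job is handed in: The lid is shut (within 0.03 rad); strap (centre within 16 mm of the floor), solenoid (centre within 31 mm) and regulator block all lie in the case; the bridge bracket stands on its feet in the bin (tilt under 0.12 rad); all at rest (all of step 2 and value of joint lid below 0.03 rad and x of bridge_boss in the frame of bin_in between -0.1 and 0.1 m and y of bridge_boss in the frame of bin_in between -0.11 and 0.11 m and z of bridge_boss in the frame of bin_in below 0.047 m and angle between bridge_boss's own z axis and vertical below 0.12 rad and x of block_mid in the frame of case_in between -0.075 and 0.075 m and y of block_mid in the frame of case_in between -0.1 and 0.1 m and z of block_mid in the frame of case_in between 0 and 0.031 m and linear speed of each of strap, solenoid, bridge below 0.02 m/s); the robot touches nothing.
It fails at once if the multimeter is moved more than 30 mm (distance of meter from where it was at the start of the episode above 0.03 m).
It fails at once if the pulley is moved more than 30 mm (distance of pulley from where it was at the start of the episode above 0.03 m).
It fails at once if the screwdriver is moved more than 30 mm (distance of driver from where it was at the start of the episode above 0.03 m).
It also fails if it takes over 72 s, if anything falls off the work surface, if the arm or the gripper's body presses on something with over 40 N, if the wrist force passes 120 N, or if a joint passes its speed limit or range.

## Working session

There is one attempt and no reset: what is moved stays moved. The work goes in short steps, Python scripts to look and compute and a shell command to move; the robot and the scene stay as the last step left them, time stands still between calls to the robot, and variables do not carry over. Pictures are saved under pics/ and viewed, and the job is handed in when it is done.

```bash
ls; mkdir -p pics
python3 - <<'E'
from workcell import manip, get_image
import cv2, numpy as np
o=manip.get_obs()
for k,v in o.items(): print(k,np.round(v,4).tolist())
for n in ["scene","side","wrist"]:
    d=get_image(n); cv2.imwrite(f"pics/a_{n}.png",d["color"][:,:,::-1]); print(n,d["fx"],d["fy"],d["cx"],d["cy"]); print(np.round(d["cam_to_world"],3).tolist())
E
```

```text
pics
clock 0.0
q [-1.2737, 0.0919, 1.2319, -0.0, 1.8198, -0.0567]
dq [-0.0017, 0.0012, 0.0008, 0.0006, -0.0006, 0.0007]
tau [0.002, -45.8725, -41.8027, 0.0, 0.0116, -0.0]
tool_pos [0.2078, -0.5626, 0.2301]
tool_rot [[0.9381, 0.3464, -0.0006], [0.3464, -0.9381, 0.0019], [0.0001, -0.002, -1.0]]
contact_force [0.49, 0.1765, -0.1681]
torque [0.0307, 0.0166, -0.0138]
gripper_width 0.0851
scene 476.8653860124619 476.8653860124619 325.74355522708356 236.28862535101402
[[0.859, 0.39, -0.331, 0.883], [0.511, -0.63, 0.584, -0.72], [0.019, -0.671, -0.741, 0.982], [0.0, 0.0, 0.0, 1.0]]
side 455.985965500061 455.985965500061 322.1149050977204 245.69183725860142
[[-0.744, -0.416, 0.523, -0.124], [-0.668, 0.454, -0.59, 0.672], [0.008, -0.788, -0.616, 0.734], [0.0, 0.0, 0.0, 1.0]]
wrist 331.54144685289435 331.54144685289435 327.67713558367694 240.8273336101387
[[0.346, -0.903, -0.255, 0.272], [-0.938, -0.334, -0.092, -0.54], [-0.002, 0.272, -0.962, 0.373], [0.0, 0.0, 0.0, 1.0]]
```

View pics/a_scene.png

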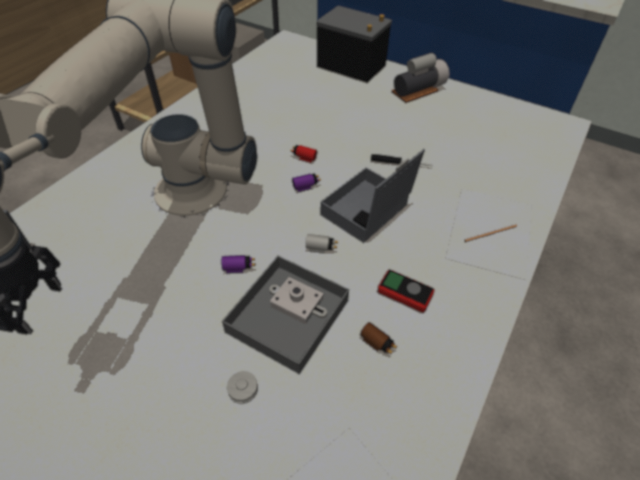

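View pics/a_side.png

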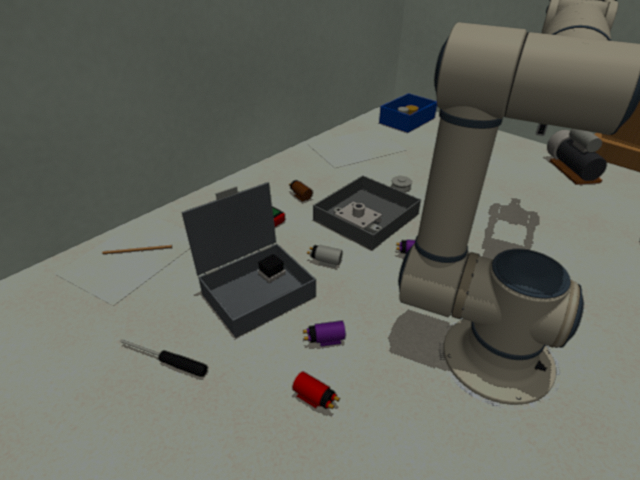

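View pics/a_wrist.png

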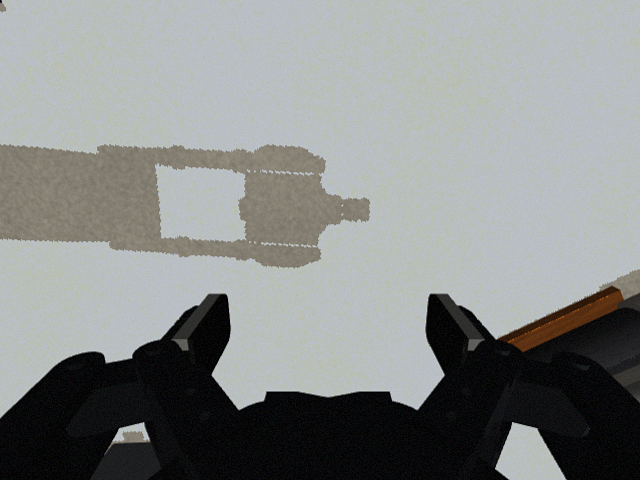

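The scene view shows the bin centred near (288,312), with the bridge boss at (297,293) and the strap ends at (273,290) and (320,311). The case is at (367,205), with its lid at (395,190).

There are five solenoid candidates: grey (322,243), purple (238,263) and (306,182), red (305,153), brown (378,338). The grey steel one between the bin and the case fits, since the other colours are excluded. I'll confirm it in an enlarged crop.

```bash
cat > h.py <<'E'
from workcell import manip, get_image
import cv2, numpy as np
def ray(d,u,v,z):
    M=d["cam_to_world"]; r=M[:3,:3]@np.array([(u-d["cx"])/d["fx"],(v-d["cy"])/d["fy"],1.]); c=M[:3,3]
    return c+r*(z-c[2])/r[2]
def proj(d,p):
    M=d["cam_to_world"]; q=M[:3,:3].T@(np.array(p)-M[:3,3]); return np.array([d["fx"]*q[0]/q[2]+d["cx"],d["fy"]*q[1]/q[2]+d["cy"]])
def crop(d,u0,v0,u1,v1,s,fn,step=10):
    c=d["color"][v0:v1,u0:u1,::-1]; c=cv2.resize(c,None,fx=s,fy=s,interpolation=cv2.INTER_CUBIC)
    for u in range(u0,u1):
        if u%step==0: cv2.line(c,((u-u0)*s,0),((u-u0)*s,5),(0,0,255),1); 
        if u%(2*step)==0: cv2.putText(c,str(u),((u-u0)*s,16),0,.35,(0,0,255),1)
    for v in range(v0,v1):
        if v%step==0: cv2.line(c,(0,(v-v0)*s),(5,(v-v0)*s),(0,0,255),1)
        if v%(2*step)==0: cv2.putText(c,str(v),(7,(v-v0)*s+4),0,.35,(0,0,255),1)
    cv2.imwrite(fn,c)
def tool(o,p):
    """world point -> delta rows in tool axes units of 50mm"""
    return np.array(o["tool_rot"]).T@(np.array(p)-o["tool_pos"])/0.05
E
python3 - <<'E'
from h import *
d=get_image("scene"); crop(d,215,225,355,370,5,"pics/b_scene.png")
crop(d,310,145,430,260,6,"pics/b_scene2.png")
d=get_image("side"); crop(d,180,170,430,330,3,"pics/b_side.png")
E
```

```text
(no output)
```

View pics/b_scene.png

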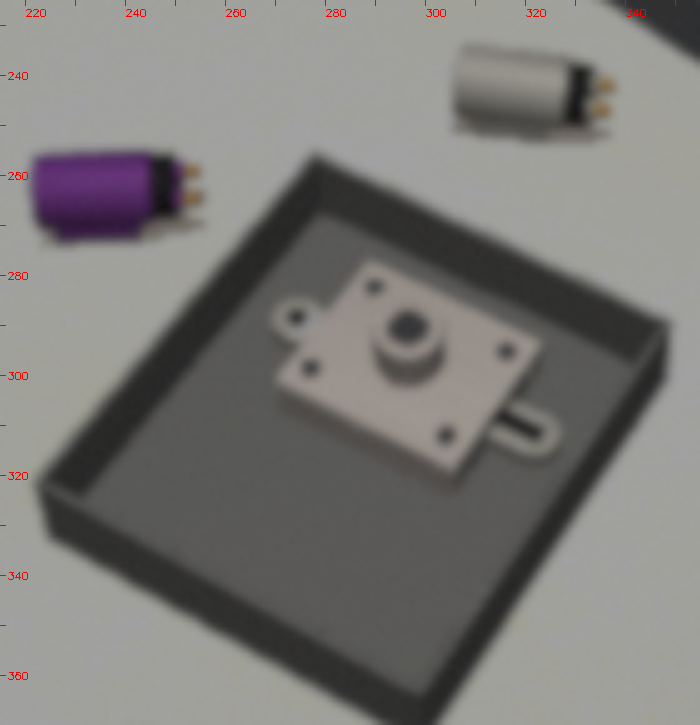

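View pics/b_scene2.png

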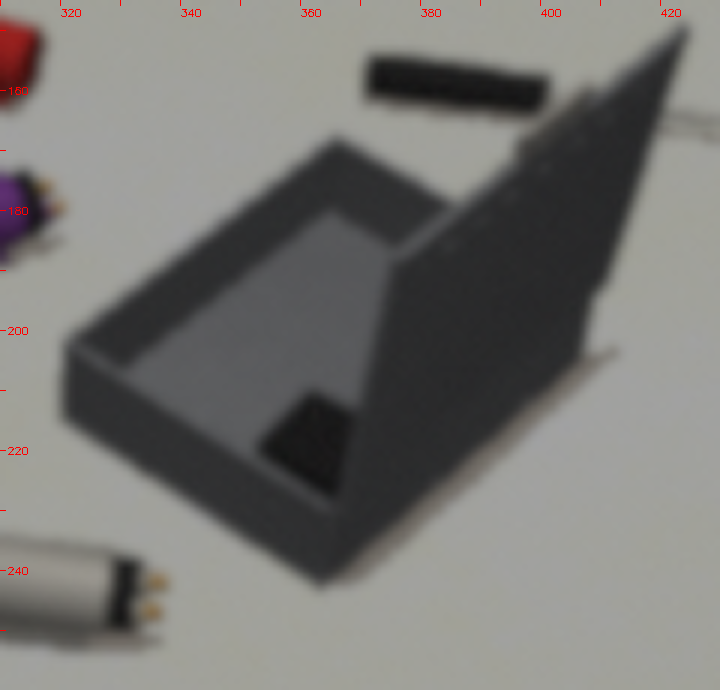

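View pics/b_side.png

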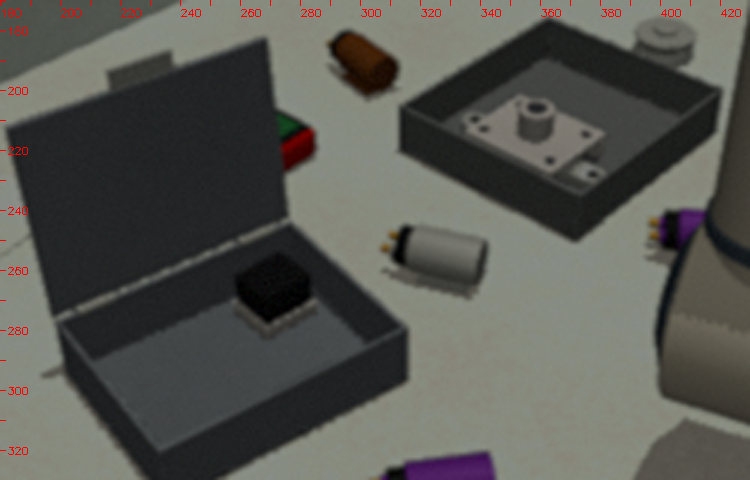

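Crop confirmed: the grey solenoid with two brass studs is at (322,243) in scene and (342,255) in side. The strap ends are at (274,289) (round hole) and (320,311) (slot). Next I'll compute positions.

Run:
```python
from h import *
S=get_image("scene"); D=get_image("side")
def P(d,s,u,v,z): print(s,np.round(ray(d,u,v,z),4)[:2])
c=lambda x,y:(215+x/5,225+y/5)
P(S,"boss sc",*c(408,328),.057); P(D,"boss sd",180+537/3,170+105/3,.057)
print("plate corners"); 
for q in [(372,262),(541,345),(458,478),(278,380)]: P(S,"",*c(*q),.031)
print("strap ends: tip"); P(S,"near",*c(275,318),.016); P(S,"far",*c(558,440),.016)
P(S,"hole near",*c(297,318),.016);P(S,"slotend",*c(540,432),.016)
print("bin rim")
for q in [(316,154),(668,325),(38,487)]: P(S,"sc",*c(*q),.05)
for q in [(548,20),(720,92),(575,197),(402,107)]: P(D,"sd",180+q[0]/3,170+q[1]/3,.05)
print("case rim")
e=lambda x,y:(310+x/6,145+y/6)
for q in [(337,136),(66,340),(333,512)]: P(S,"sc",*e(*q),.054)
for q in [(292,222),(407,328),(160,450),(58,322)]: P(D,"sd",180+q[0]/3,170+q[1]/3,.054)
print("block top .044")
for q in [(237,277),(272,295),(311,270),(275,253)]: P(D,"sd",180+q[0]/3,170+q[1]/3,.044)
for q in [(315,390),(257,446),(335,497)]: P(S,"sc",*e(*q),.044)
print("solenoid axis z~.023..; outline")
for q in [(462,83),(578,93),(606,98),(455,85)]: P(S,"sc",*c(*q),.023)
for q in [(487,257),(405,246),(388,240)]: P(D,"sd",180+q[0]/3,170+q[1]/3,.023)
```

```text
boss sc [ 0.499  -0.1771]
boss sd [ 0.4971 -0.1788]
plate corners
 [ 0.451  -0.1375]
 [ 0.5487 -0.1366]
 [ 0.5544 -0.2209]
 [ 0.452  -0.2197]
strap ends: tip
near [ 0.4226 -0.1824]
far [ 0.5787 -0.1704]
hole near [ 0.4318 -0.1767]
slotend [ 0.569 -0.171]
bin rim
sc [ 0.3974 -0.1069]
sc [ 0.6012 -0.1064]
sc [ 0.402  -0.3337]
sd [ 0.593 -0.319]
sd [ 0.3915 -0.3208]
sd [ 0.3924 -0.0979]
sd [ 0.5925 -0.1013]
case rim
sc [0.4284 0.3159]
sc [0.3892 0.1165]
sc [0.5467 0.0848]
sd [0.5383 0.0888]
sd [0.3833 0.12  ]
sd [0.4233 0.3199]
sd [0.5783 0.289 ]
block top .044
sd [0.5289 0.1578]
sd [0.4929 0.1541]
sd [0.4923 0.1129]
sd [0.5287 0.1174]
sc [0.4999 0.1581]
sc [0.4943 0.1118]
sc [0.5396 0.1022]
solenoid axis z~.023..; outline
sc [ 0.4217 -0.0072]
sc [0.4783 0.0194]
sc [0.4929 0.0242]
sc [ 0.4193 -0.0104]
sd [ 0.4164 -0.0133]
sd [0.4759 0.0215]
sd [0.4918 0.0252]
```

Run:
```python
from h import *
o=manip.get_obs(); print(tool(o,[.46,-.178,.23]))
```

```text
[ 7.39648145 -5.4720787   0.02301744]
```

```bash
python3 -m inch '{"delta_pos":[[1,-0.74,0],[2,-1.48,0],[3,-2.22,0],[4,-2.96,0],[5,-3.7,0],[6,-4.44,0],[7,-5.2,0],[7.4,-5.47,0],[7.4,-5.47,0],[7.4,-5.47,0],[7.4,-5.47,0]],"yaw":[0.5,1,1.5,2,2.5,3,3.38,3.38,3.38,3.38,3.38]}' 0.8
python3 - <<'E'
from h import *
o=manip.get_obs(); print(o["tool_pos"],o["tool_rot"])
d=get_image("wrist"); cv2.imwrite("pics/c_w.png",d["color"][:,:,::-1])
E
```

```text
clock: 1.45
tool_pos: [0.4608, -0.1767, 0.2311]
tool_rot: [[1.0, 0.003, -0.0], [0.003, -1.0, 0.0], [-0.0, -0.0, -1.0]]
contact_force: [-0.3, -0.8, 0.4]
gripper_width: 0.0684
[ 0.46079055 -0.1767056   0.23109543] [[ 9.99994178e-01  3.39796344e-03 -3.12812385e-04]
 [ 3.39807436e-03 -9.99994164e-01  3.54740537e-04]
 [-3.11605164e-04 -3.55801432e-04 -9.99999888e-01]]
```

View pics/c_w.png

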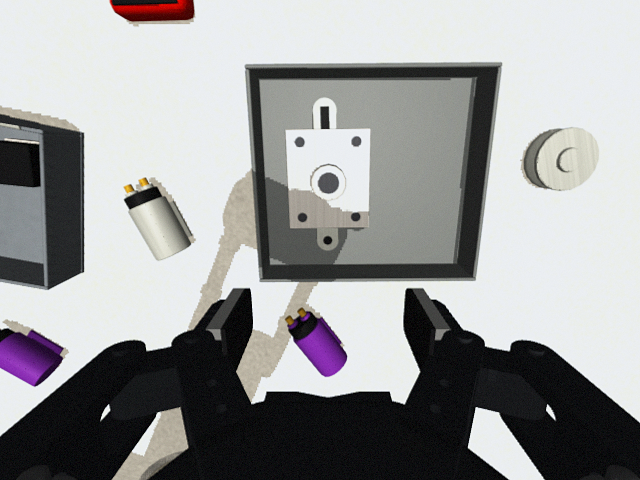

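The wrist view shows the bin rim at (247–501, 63–280), the boss top at (328,182), strap tips at (323,98) and (328,251), and the grey solenoid at (158,220).

Run:
```python
from h import *
d=get_image("wrist"); o=manip.get_obs()
P=lambda s,u,v,z: print(s,np.round(ray(d,u,v,z),4)[:2])
P("boss",328,182.5,.057)
for q in [(287,129),(370,129),(370,228),(291,228)]: P("plate",*q,.031)
P("tipfar",324,98,.016);P("tipnear",328,251,.016);P("slot",324.5,117,.016);P("hole",327.5,240,.016)
for q in [(247,66),(501,64),(475,279),(260,280)]: P("bin out",*q,.05)
for q in [(256,77),(487,77),(458,264),(268,264)]: P("bin floor?",*q,.004)
crop(d,100,150,220,280,5,"pics/c_sol.png")
print("boss delta",tool(o,[.498,-.178,.036]))
```

```text
boss [ 0.4966 -0.179 ]
plate [ 0.5459 -0.1387]
plate [ 0.5459 -0.2202]
plate [ 0.4461 -0.2238]
plate [ 0.446  -0.1397]
tipfar [ 0.5761 -0.1749]
tipnear [ 0.4156 -0.1791]
slot [ 0.5582 -0.1754]
hole [ 0.4286 -0.1786]
bin out [ 0.5977 -0.1073]
bin out [ 0.5995 -0.3315]
bin out [ 0.3958 -0.3334]
bin out [ 0.3944 -0.1077]
bin floor? [ 0.5974 -0.1056]
bin floor? [ 0.5976 -0.3406]
bin floor? [ 0.3959 -0.333 ]
bin floor? [ 0.3956 -0.1082]
boss delta [ 0.76742902 -0.0183746   3.90150094]
```

View pics/c_sol.png

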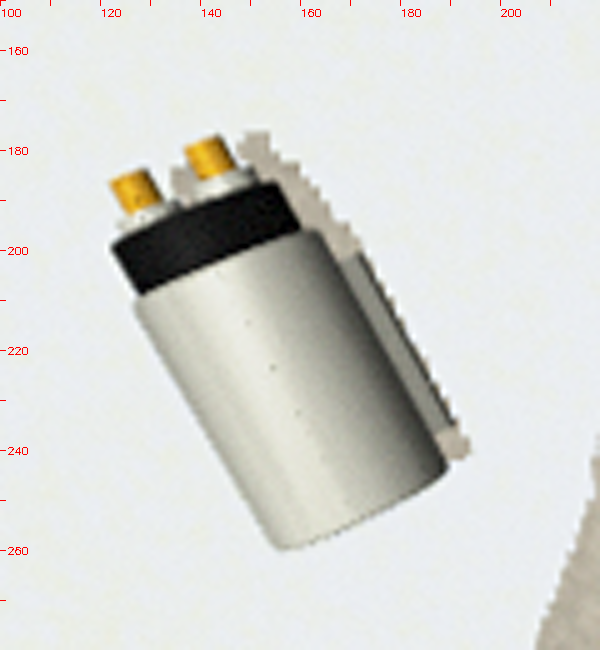

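```bash
python3 -m inch '{"delta_pos":[[0.4,0.03,0.8],[0.72,0.05,1.6],[0.73,0.05,2.4],[0.73,0.05,3.0],[0.73,0.05,3.5],[0.73,0.05,3.88],[0.73,0.05,3.88],[0.73,0.05,3.88]],"yaw":[0.03,0.03,0.03,0.03,0.03,0.03,0.03,0.03]}' 0.8; python3 -m inch '{"delta_pos":[[0,0,0],[0,0,0],[0,0,0],[0,0,0],[0,0,0],[0,0,0],[0,0,0],[0,0,0]],"yaw":[0,0,0,0,0,0,0,0]}' 0
```

```text
clock: 2.35
tool_pos: [0.4956, -0.1829, 0.0375]
tool_rot: [[1.0, -0.006, -0.001], [-0.006, -1.0, -0.0], [-0.001, 0.0, -1.0]]
contact_force: [-0.6, -0.1, 1.1]
gripper_width: 0.0685
clock: 3.15
tool_pos: [0.4968, -0.1827, 0.0401]
tool_rot: [[1.0, -0.005, 0.003], [-0.005, -1.0, -0.001], [0.003, 0.001, -1.0]]
contact_force: [-1.5, 2.4, 5.0]
gripper_width: 0.0319
```

```bash
python3 -m inch '{"delta_pos":[[0,0,-0.2],[0,0,-0.5],[0,0,-0.8],[0,0,-1],[0,0,-1],[0,0,-1]],"yaw":[0,0,0,0,0,0]}' 0
python3 - <<'E'
from h import *
d=get_image("wrist"); cv2.imwrite("pics/d_w.png",d["color"][:,:,::-1])
E
```

```text
clock: 3.75
tool_pos: [0.4967, -0.1828, 0.0902]
tool_rot: [[1.0, -0.005, 0.003], [-0.005, -1.0, -0.001], [0.003, 0.001, -1.0]]
contact_force: [0.1, -0.7, -4.2]
gripper_width: 0.0315
```

View pics/d_w.png

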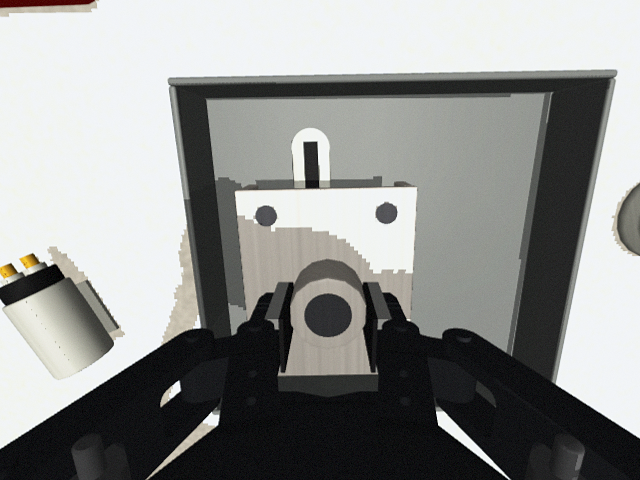

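The bracket is held level and clear of the strap, with the strap end visible at (311,155). I'll move it towards bin -y and lower it.

```bash
python3 -m inch '{"delta_pos":[[0,0.3,0],[0,0.7,0],[0,1.1,0],[0,1.4,0],[0,1.6,0],[0,1.62,0],[0,1.62,0.3],[0,1.62,0.6],[0,1.62,0.8],[0,1.62,0.9],[0,1.62,0.97],[0,1.62,0.97],[0,1.62,0.97]],"yaw":[0,0,0,0,0,0,0,0,0,0,0,0,0]}' 0; python3 -m inch '{"delta_pos":[[0,0,0.02],[0,0,0.02],[0,0,0.02],[0,0,0.02]],"yaw":[0,0,0,0]}' 0.7;  python3 -m inch '{"delta_pos":[[0,0,-0.2],[0,0,-0.6],[0,0,-1.2],[0,0,-1.8],[0,0,-2.4],[0,0,-3],[-0.5,-1,-3.2],[-0.5,-1.6,-3.2],[-0.5,-1.6,-3.2],[-0.5,-1.6,-3.2]],"yaw":[0,0,0,0,0,0,0,0,0,0]}' 0.7
python3 - <<'E'
from h import *
d=get_image("wrist"); cv2.imwrite("pics/e_w.png",d["color"][:,:,::-1])
E
```

```text
clock: 5.1
tool_pos: [0.4963, -0.2637, 0.0415]
tool_rot: [[1.0, -0.005, 0.003], [-0.005, -1.0, -0.001], [0.003, 0.001, -1.0]]
contact_force: [0.2, -0.5, -3.1]
gripper_width: 0.0315
clock: 5.5
tool_pos: [0.4967, -0.264, 0.0412]
tool_rot: [[1.0, -0.005, 0.004], [-0.005, -1.0, -0.002], [0.004, 0.002, -1.0]]
contact_force: [0.2, -0.3, -0.6]
gripper_width: 0.0596
clock: 6.5
tool_pos: [0.4717, -0.1833, 0.2022]
tool_rot: [[1.0, -0.004, 0.005], [-0.004, -1.0, -0.003], [0.006, 0.003, -1.0]]
contact_force: [-0.4, 0.2, -0.0]
gripper_width: 0.06
```

View pics/e_w.png

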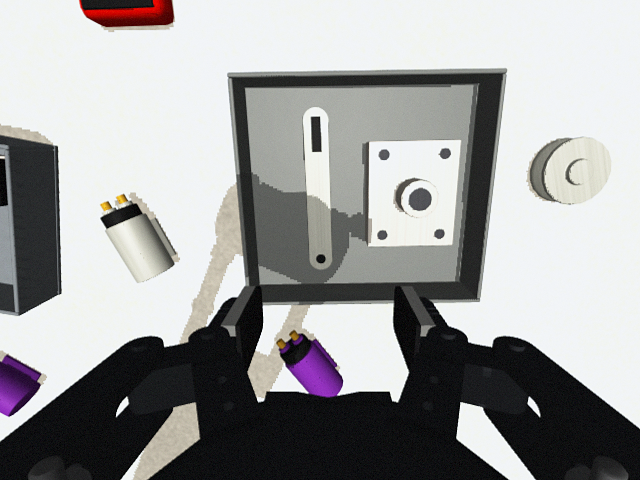

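The bracket stands at boss (418,199), clear of the strap. The strap runs from its tip at (315,107) to (320,269).

Run:
```python
from h import *
d=get_image("wrist"); o=manip.get_obs()
g=d["color"].astype(int); 
a=ray(d,315,107.5,.016);b=ray(d,320,269.5,.016); m=(a+b)/2; print(a,b,m,np.linalg.norm(a-b),np.arctan2(*(a-b)[[1,0]]))
for q in [(303,190),(330,190)]: print(ray(d,*q,.016))
B=ray(d,420,198.5,.057); print("boss",B)
print(tool(o,[m[0],m[1],.0065]))
```

```text
[ 0.5766529  -0.17380401  0.016     ] [ 0.4171121  -0.17661591  0.016     ] [ 0.4968825  -0.17520996  0.016     ] 0.159565570256711 0.017623167034905636
[ 0.50067028 -0.16078378  0.016     ]
[ 0.50052449 -0.18744167  0.016     ]
boss [ 0.49761298 -0.26544397  0.057     ]
[ 0.48980073 -0.19055115  3.89637976]
```

```bash
python3 -m inch '{"delta_pos":[[0.3,-0.15,0.7],[0.49,-0.18,1.4],[0.49,-0.18,2.2],[0.49,-0.18,2.9],[0.49,-0.18,3.4],[0.49,-0.18,3.7],[0.49,-0.18,3.85],[0.49,-0.18,3.85],[0.49,-0.18,3.85]],"yaw":[-0.1,-0.2,-0.2,-0.2,-0.2,-0.2,-0.2,-0.2,-0.2]}' 0.5; python3 -m inch '{"delta_pos":[[0,0,0],[0,0,0],[0,0,0],[0,0,0],[0,0,0],[0,0,0]],"yaw":[0,0,0,0,0,0]}' 0
```

```text
clock: 7.5
tool_pos: [0.4977, -0.1763, 0.0103]
tool_rot: [[1.0, 0.015, 0.006], [0.015, -1.0, -0.003], [0.006, 0.003, -1.0]]
contact_force: [0.0, 0.2, 0.2]
gripper_width: 0.0427
clock: 8.1
tool_pos: [0.499, -0.1767, 0.0126]
tool_rot: [[1.0, 0.015, 0.009], [0.015, -1.0, -0.004], [0.009, 0.005, -1.0]]
contact_force: [-1.4, 0.2, 6.1]
gripper_width: 0.0213
```

```bash
python3 -m inch '{"delta_pos":[[0,0,-0.2],[0,0,-0.6],[0,0,-1.2],[0,0,-1.8],[0,0,-2.4],[0,0,-3],[0,0,-3.6],[0,0,-4],[0,0,-4]],"yaw":[0,0,0,0,0,0,0,0,0]}' 0
python3 - <<'E'
from h import *
o=manip.get_obs(); print(tool(o,[.42,.19,.21]))
d=get_image("wrist"); cv2.imwrite("pics/f_w.png",d["color"][:,:,::-1])
E
```

```text
clock: 9.0
tool_pos: [0.4981, -0.1763, 0.2169]
tool_rot: [[1.0, 0.015, 0.015], [0.015, -1.0, -0.007], [0.015, 0.007, -1.0]]
contact_force: [-0.1, -0.2, -3.5]
gripper_width: 0.0213
[-1.45338167 -7.34886071  0.06072482]
```

View pics/f_w.png

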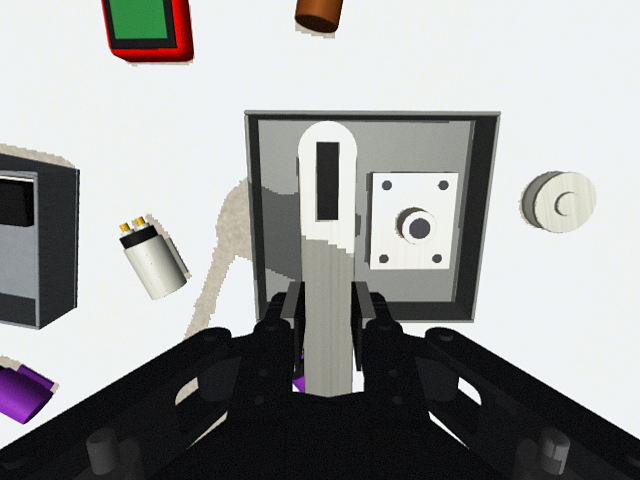

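```bash
python3 -m inch '{"delta_pos":[[-0.1,-0.3,0],[-0.2,-0.9,0],[-0.3,-1.6,0],[-0.5,-2.3,0],[-0.6,-3,0],[-0.8,-3.7,0],[-0.9,-4.4,0],[-1,-5.1,0],[-1.2,-5.8,0],[-1.3,-6.4,0],[-1.4,-6.9,0],[-1.45,-7.2,0],[-1.45,-7.35,0],[-1.45,-7.35,0],[-1.45,-7.35,0]],"yaw":[-0.3,-1,-2,-3,-4,-5,-6,-7,-8,-9,-10,-11,-12,-13,-13]}' 0
python3 - <<'E'
from h import *
for n in ["wrist","scene","side"]:
  d=get_image(n); cv2.imwrite(f"pics/g_{n}.png",d["color"][:,:,::-1])
E
```

```text
clock: 10.55
tool_pos: [0.4182, 0.1908, 0.2091]
tool_rot: [[0.19, 0.982, 0.009], [0.982, -0.19, -0.007], [-0.005, 0.01, -1.0]]
contact_force: [-0.0, -0.7, -3.6]
gripper_width: 0.0209
```

View pics/g_wrist.png

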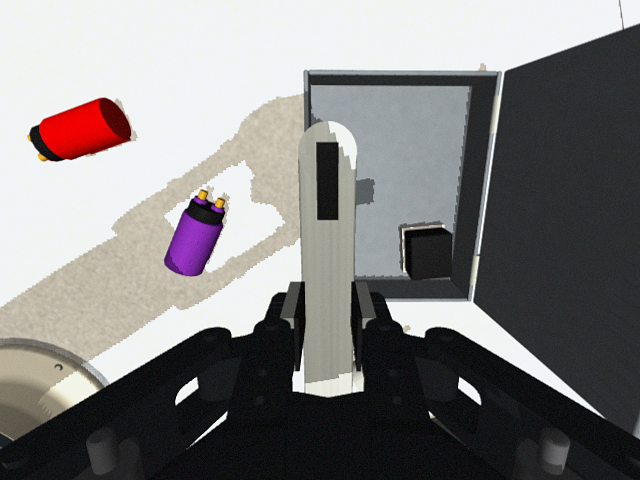

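View pics/g_scene.png

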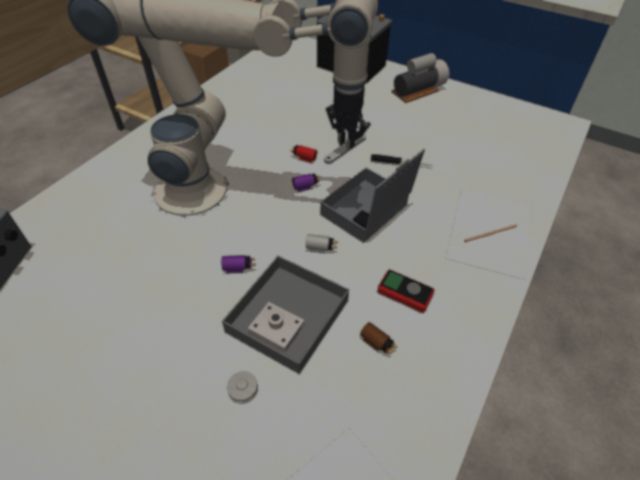

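The wrist view shows the case rim corners at (305,71), (500,72) and (471,300). The block is at (428,252), and the strap is parallel to the case's long side.

Run:
```python
from h import *
d=get_image("wrist"); o=manip.get_obs()
A=ray(d,305,72,.054);B=ray(d,499,72,.054);C=ray(d,471,300,.054)
print(A,B,C,np.linalg.norm(A-B),np.linalg.norm(B-C)); 
c=(A+C)/2; c[2]=.004
print("ctr",c,"yaw", np.arctan2(*(B-A)[[1,0]]), np.arctan2(*(B-C)[[1,0]])-np.pi/2)
y=np.arctan2(*(B-C)[[1,0]])-np.pi/2
R=np.array([[np.cos(y),-np.sin(y)],[np.sin(y),np.cos(y)]])
tl=lambda p:(R.T@(np.array(p)[:2]-c[:2])).round(4)
for q in [(405,229),(450,229),(451,277),(406,279)]: print("blk",tl(ray(d,*q,.044)))
print("TCP yaw",np.arctan2(o["tool_rot"][1][0],o["tool_rot"][0][0]))
z=.21-.0085
for q in [(328,122),(299,200),(356,200)]: print("strap at ",ray(d,*q,.213))
w=c[:2]+R@[-.055,0]; print(w, tool(o,[w[0],w[1],.1]))
```

```text
[0.42726745 0.31772698 0.054     ] [0.58375952 0.28694972 0.054     ] [0.54506642 0.0849269  0.054     ] 0.1594898329383228 0.20569485583794128
ctr [0.48616694 0.20132694 0.004     ] yaw -0.194191407030081 -0.18923666681441942
blk [ 0.0123 -0.0324]
blk [ 0.0558 -0.0328]
blk [ 0.0615 -0.0826]
blk [ 0.0163 -0.0842]
TCP yaw 1.3745181894889837
strap at  [0.43413591 0.26657408 0.213     ]
strap at  [0.41602677 0.23842555 0.213     ]
strap at  [0.43969788 0.2336645  0.213     ]
[0.43214879 0.21167295] [0.4808972  0.14429695 2.20895962]
```

Run:
```python
from h import *
o=manip.get_obs();c=np.array([.486,.2015]);y=-.192
R=np.array([[np.cos(y),-np.sin(y)],[np.sin(y),np.cos(y)]])
w=c+R@[-.04,.001]; print(w, tool(o,[w[0],w[1],.08]), tool(o,[w[0],w[1],.0135]))
```

```text
[0.44692584 0.21011453] [0.50950993 0.43536169 2.61241792] [0.51465203 0.41920358 3.94230982]
```

```bash
python3 -m inch '{"delta_pos":[[0.3,0.2,0],[0.5,0.4,0.4],[0.51,0.43,1.1],[0.51,0.43,1.8],[0.51,0.43,2.3],[0.51,0.43,2.6],[0.51,0.43,2.6],[0.51,0.43,2.6]],"yaw":[0,0,0,0,0,0,0,0]}' 0
python3 - <<'E'
from h import *
o=manip.get_obs(); print(tool(o,[.447,.2101,.0135]), tool(o,[.447,.2101,.14]))
for n in ["wrist"]:
  d=get_image(n); cv2.imwrite(f"pics/h_{n}.png",d["color"][:,:,::-1])
E
```

```text
clock: 11.55
tool_pos: [0.4471, 0.2103, 0.0817]
tool_rot: [[0.196, 0.981, 0.012], [0.981, -0.196, -0.006], [-0.003, 0.013, -1.0]]
contact_force: [0.2, 1.4, -2.3]
gripper_width: 0.0212
[ 3.23152343e-04 -1.91568928e-02  1.36349018e+00] [-0.00773812  0.01400478 -1.16627963]
```

View pics/h_wrist.png

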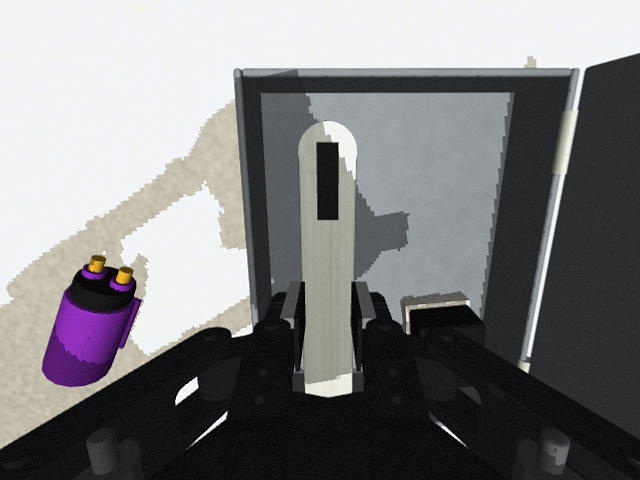

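The strap is over the case floor, between the left wall (about x 250) and the block (405). I'll lower it.

```bash
python3 -m inch '{"delta_pos":[[0,0,0.4],[0,0,0.8],[0,0,1.1],[0,0,1.25],[0,0,1.35],[0,0,1.37],[0,0,1.37]],"yaw":[0,0,0,0,0,0,0]}' 0
```

```text
clock: 12.3
tool_pos: [0.4489, 0.2103, 0.0147]
tool_rot: [[0.195, 0.981, 0.015], [0.981, -0.195, -0.005], [-0.002, 0.015, -1.0]]
contact_force: [-0.2, 0.1, -3.1]
gripper_width: 0.0207
```

```bash
python3 -m inch '{"delta_pos":[[0,0,0.03],[0,0,0.05],[0,0,0.05]],"yaw":[0,0,0]}' 0;  python3 -m inch '{"delta_pos":[[0,0,0],[0,0,0],[0,0,0]],"yaw":[0,0,0]}' 0.4; python3 -m inch '{"delta_pos":[[0,0,-0.3],[0,0,-0.9],[0,0,-1.6],[0,0,-2.4],[0,0,-3.2],[0,0,-4],[0,0,-4.4],[0,0,-4.4]],"yaw":[0,0,0,0,0,0,0,0]}' 0.4
python3 - <<'E'
from h import *
for n in ["wrist"]:
  d=get_image(n); cv2.imwrite(f"pics/i_{n}.png",d["color"][:,:,::-1])
E
```

```text
clock: 12.6
tool_pos: [0.4495, 0.2105, 0.0128]
tool_rot: [[0.196, 0.981, 0.016], [0.981, -0.196, -0.004], [-0.001, 0.017, -1.0]]
contact_force: [0.3, 0.2, -1.6]
gripper_width: 0.021
clock: 12.9
tool_pos: [0.4497, 0.2106, 0.0133]
tool_rot: [[0.195, 0.981, 0.017], [0.981, -0.195, -0.004], [-0.001, 0.017, -1.0]]
contact_force: [0.4, -0.9, 0.2]
gripper_width: 0.034
clock: 13.7
tool_pos: [0.4471, 0.212, 0.239]
tool_rot: [[0.195, 0.98, 0.025], [0.981, -0.195, -0.001], [0.004, 0.025, -1.0]]
contact_force: [0.1, 0.1, 0.9]
gripper_width: 0.0345
```

View pics/i_wrist.png

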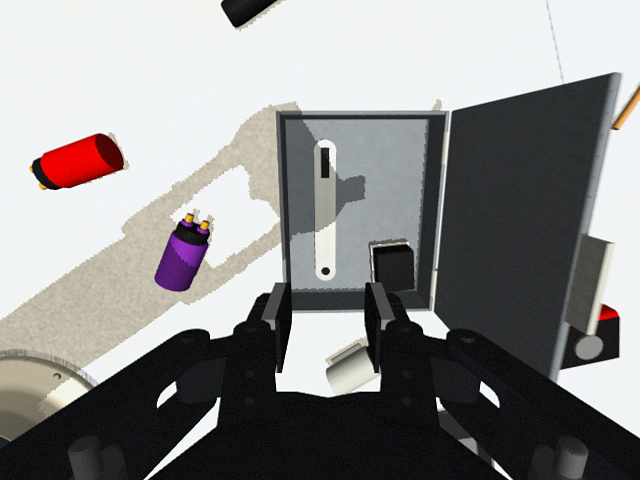

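The strap lies flat in the case at (325,210), and the block at (392,265) is untouched. Now over to the grey solenoid.

Run:
```python
from h import *
d=get_image("wrist"); o=manip.get_obs()
A=ray(d,278,113,.054);B=ray(d,448,113,.054);C=ray(d,432,309,.054)
c=(A+C)/2;print("ctr",c,"yaw", np.arctan2(*(B-A)[[1,0]]), np.arctan2(*(B-C)[[1,0]])-np.pi/2)
y=-.192
R=np.array([[np.cos(y),-np.sin(y)],[np.sin(y),np.cos(y)]])
c=np.array([.486,.2015])
tl=lambda p:(R.T@(np.array(p)[:2]-c[:2])).round(4)
for q in [(325,138),(326,281)]: print("strap",tl(ray(d,*q,.016)))
for q in [(372,247),(411,247),(415,289),(374,291)]: print("blk",tl(ray(d,*q,.044)))
print(tool(o,[.41,-.015,.22]))
```

```text
ctr [0.48355349 0.20310688 0.054     ] yaw -0.19491260421725 -0.18599632509447805
strap [-0.0383  0.0803]
strap [-0.0383 -0.0806]
blk [ 0.0102 -0.0309]
blk [ 0.0518 -0.0314]
blk [ 0.0592 -0.0798]
blk [ 0.014  -0.0815]
[-4.58315608  0.17238304  0.28107409]
```

```bash
python3 -m inch '{"delta_pos":[[-0.3,0,0],[-0.9,0.05,0.1],[-1.7,0.1,0.2],[-2.5,0.1,0.25],[-3.3,0.15,0.28],[-4,0.17,0.28],[-4.4,0.17,0.28],[-4.58,0.17,0.28],[-4.58,0.17,0.28],[-4.58,0.17,0.28],[-4.58,0.17,0.28]],"yaw":[0.5,1.5,2.6,3.7,4.8,5.9,7,8,8.9,8.9,8.9]}' 0.85
python3 - <<'E'
from h import *
for n in ["wrist"]:
  d=get_image(n); cv2.imwrite(f"pics/j_{n}.png",d["color"][:,:,::-1])
E
```

```text
clock: 14.9
tool_pos: [0.4093, -0.0151, 0.219]
tool_rot: [[0.903, 0.429, 0.016], [0.429, -0.903, -0.003], [0.013, 0.01, -1.0]]
contact_force: [-0.1, -0.9, 0.1]
gripper_width: 0.0722
```

View pics/j_wrist.png

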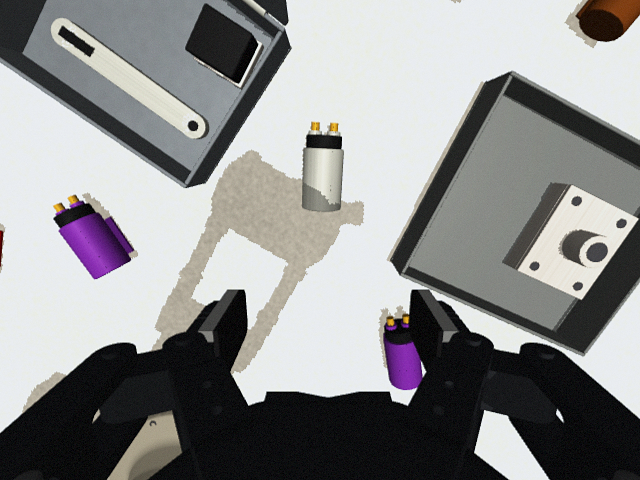

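The grey solenoid has its steel end at (321,210) and its studs at (325,122). It is nearly aligned with the tool x axis.

Run:
```python
from h import *
d=get_image("wrist"); o=manip.get_obs()
a=ray(d,321.5,210,.023);b=ray(d,325,122,.023); print(a,b,np.linalg.norm(a-b))
a2=ray(d,(303.5+342.5)/2,160,.030);a3=ray(d,(302.5+340.5)/2,203,.030);print(a2,a3)
for l in [(ray(d,321.5,205,.03),ray(d,325,127,.023)),(a3,a2),(a,b)]: print("ang",np.arctan2(*(l[1]-l[0])[[1,0]]))
print("tool",np.arctan2(o["tool_rot"][1][0],o["tool_rot"][0][0]))
u=(b-a)/np.linalg.norm(b-a); m1=a+.042*u; m2=b-.042*u; print(m1,m2)
m=(m1+m2)/2; m=m-.004*u; print(m,tool(o,[m[0],m[1],.009]),tool(o,[m[0],m[1],.2]))
```

```text
[ 0.41541246 -0.00778409  0.023     ] [0.49481741 0.02570131 0.023     ] 0.08617666299186032
[0.46177309 0.01227377 0.03      ] [ 0.42297673 -0.00429933  0.03      ]
ang 0.3939626114265998
ang 0.40371733747967126
ang 0.39907570779196144
tool 0.44361472932456014
[0.45411213 0.00853572 0.023     ] [0.45611775 0.0093815  0.023     ]
[0.45142926 0.00740434 0.023     ] [ 0.88828975 -0.08516996  4.22026527] [ 0.9408963  -0.04566003  0.40083186]
```

```bash
python3 -m inch '{"delta_pos":[[0.4,-0.02,0.3],[0.8,-0.05,0.8],[0.92,-0.06,1.5],[0.91,-0.07,2.3],[0.9,-0.07,3],[0.89,-0.08,3.6],[0.89,-0.08,4],[0.89,-0.08,4.17],[0.89,-0.08,4.17],[0.89,-0.08,4.17]],"yaw":[0.2,0.42,0.42,0.42,0.42,0.42,0.42,0.42,0.42,0.42]}' 0.85;python3 -m inch '{"delta_pos":[[0,0,0],[0,0,0],[0,0,0],[0,0,0],[0,0,0],[0,0,0]],"yaw":[0,0,0,0,0,0]}' 0;  python3 -m inch '{"delta_pos":[[0,0,-0.2],[0,0,-0.6],[0,0,-1.2],[0,0,-1.8],[0,0,-2.4],[0,0,-3],[0,0,-3.3],[0,0,-3.3]],"yaw":[0,0,0,0,0,0,0,0]}' 0;python3 - <<'E'
from h import *
o=manip.get_obs();c=np.array([.4855,.202]);y=-.192
print("yaw",np.arctan2(o["tool_rot"][1][0],o["tool_rot"][0][0]))
R=np.array([[np.cos(y),-np.sin(y)],[np.sin(y),np.cos(y)]])
w=c+R@[.027,.044]; print(w, tool(o,[w[0],w[1],.18]))
for n in ["wrist"]:
  d=get_image(n); cv2.imwrite(f"pics/k_{n}.png",d["color"][:,:,::-1])
E
```

```text
clock: 16.0
tool_pos: [0.4522, 0.0073, 0.0126]
tool_rot: [[0.921, 0.389, 0.018], [0.39, -0.921, -0.004], [0.015, 0.01, -1.0]]
contact_force: [0.8, 0.3, -0.1]
gripper_width: 0.0727
clock: 16.6
tool_pos: [0.4533, 0.0075, 0.0145]
tool_rot: [[0.921, 0.389, 0.021], [0.39, -0.921, -0.003], [0.018, 0.011, -1.0]]
contact_force: [-0.4, 1.3, 5.8]
gripper_width: 0.0375
clock: 17.4
tool_pos: [0.4507, 0.0079, 0.182]
tool_rot: [[0.921, 0.389, 0.026], [0.39, -0.921, -0.004], [0.022, 0.013, -1.0]]
contact_force: [-0.7, -0.2, -3.2]
gripper_width: 0.0382
yaw 0.400331270337135
[0.52040005 0.24003927] [ 3.09103502 -3.734271    0.05893595]
```

View pics/k_wrist.png

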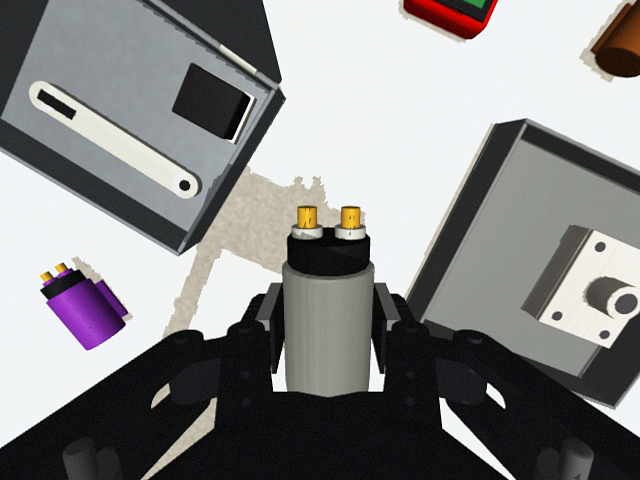

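```bash
python3 -m inch '{"delta_pos":[[0.1,-0.3,0],[0.35,-0.8,0],[0.65,-1.4,0],[0.95,-2,0],[1.25,-2.6,0],[1.55,-3.2,0],[1.75,-3.65,0],[1.82,-3.79,0],[2.1,-3.79,0],[2.5,-3.76,0],[2.9,-3.75,0.05],[3.09,-3.73,0.05],[3.09,-3.73,0.05],[3.09,-3.73,0.05]],"yaw":[-0.5,-1.5,-2.5,-3.5,-4.5,-5.5,-6.5,-7.5,-8.5,-9.3,-9.3,-9.3,-9.3,-9.3]}' 0
python3 - <<'E'
from h import *
o=manip.get_obs()
print("yaw",np.arctan2(o["tool_rot"][1][0],o["tool_rot"][0][0]))
w=[.5204,.24]; print(w, tool(o,[w[0],w[1],.08]), tool(o,[w[0],w[1],.0155]))
for n in ["wrist","side"]:
  d=get_image(n); cv2.imwrite(f"pics/l_{n}.png",d["color"][:,:,::-1])
E
```

```text
clock: 18.85
tool_pos: [0.519, 0.2395, 0.1768]
tool_rot: [[0.196, 0.98, 0.02], [0.981, -0.196, -0.004], [-0.0, 0.02, -1.0]]
contact_force: [-0.4, 0.3, -2.7]
gripper_width: 0.0379
yaw 1.3738352367681848
[0.5204, 0.24] [ 0.01583437 -0.01362125  1.935159  ] [ 0.01626914 -0.03994504  3.22489032]
```

View pics/l_wrist.png

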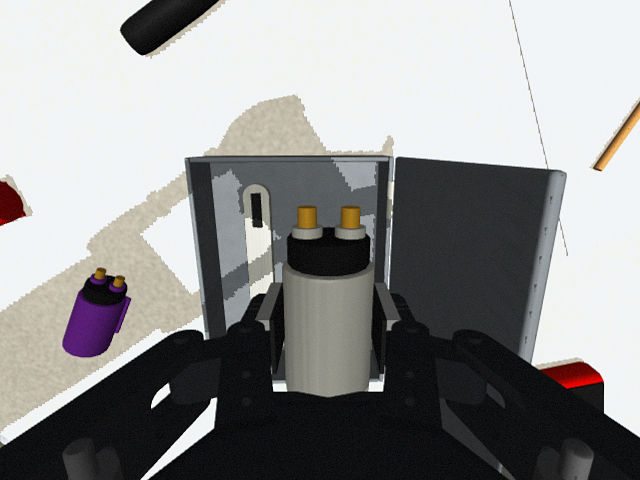

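View pics/l_side.png

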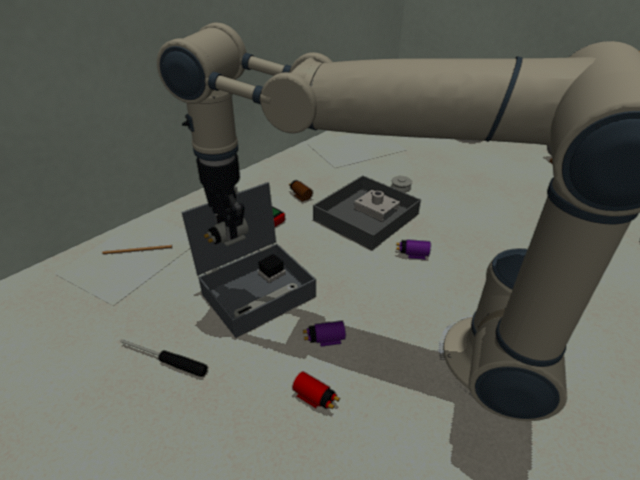

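The solenoid is held along the case's y, with its studs at (330,215) inside the far wall at row 160 and the strap at (257,230). I'll lower it.

```bash
python3 -m inch '{"delta_pos":[[0.01,-0.01,0.4],[0.02,-0.02,1],[0.02,-0.02,1.6],[0.02,-0.02,1.95],[0.02,-0.02,1.95],[0.02,-0.02,1.95]],"yaw":[0,0,0,0,0,0]}' 0
python3 - <<'E'
from h import *
o=manip.get_obs()
print(tool(o,[.5204,.24,.0195]))
for n in ["wrist"]:
  d=get_image(n); cv2.imwrite(f"pics/m_{n}.png",d["color"][:,:,::-1])
E
```

```text
clock: 19.55
tool_pos: [0.5199, 0.2404, 0.0809]
tool_rot: [[0.196, 0.98, 0.021], [0.981, -0.195, -0.003], [0.001, 0.021, -1.0]]
contact_force: [-1.5, 0.5, -3.9]
gripper_width: 0.0378
[-0.00721131 -0.01476228  1.22713853]
```

View pics/m_wrist.png

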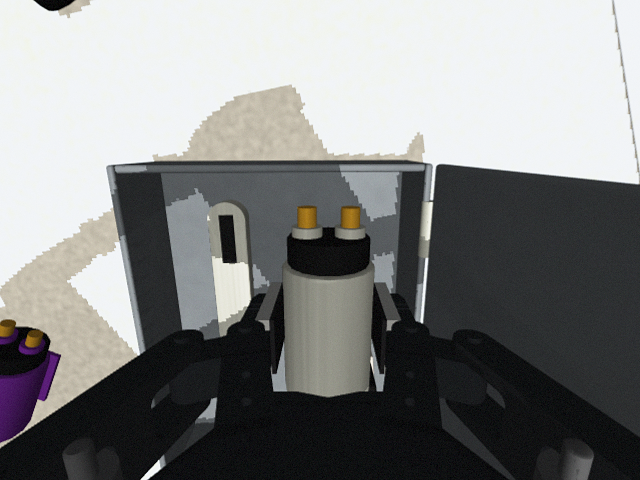

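```bash
python3 -m inch '{"delta_pos":[[0,-0.01,0.3],[0,-0.02,0.6],[0,-0.02,0.9],[0,-0.02,1.1],[0,-0.02,1.2],[0,-0.02,1.22],[0,-0.02,1.22]],"yaw":[0,0,0,0,0,0,0]}' 0
```

```text
clock: 20.3
tool_pos: [0.5202, 0.2407, 0.02]
tool_rot: [[0.195, 0.98, 0.021], [0.981, -0.195, -0.003], [0.001, 0.021, -1.0]]
contact_force: [-3.0, 0.5, -3.8]
gripper_width: 0.0375
```

```bash
python3 -m inch '{"delta_pos":[[0,0,0.02],[0,0,0.03],[0,0,0.03]],"yaw":[0,0,0]}' 0;  python3 -m inch '{"delta_pos":[[0,0,0],[0,0,0],[0,0,0]],"yaw":[0,0,0]}' 0.58; python3 -m inch '{"delta_pos":[[0,0,-0.3],[0,0,-0.9],[0,0,-1.6],[0,0.0,-2.4],[0,-0.2,-3.2],[0,-0.6,-4],[0,-1,-4.4],[0,-1.2,-4.4],[0,-1.2,-4.4]],"yaw":[0,0,0,0,0,0,0,0,0]}' 0.58
python3 - <<'E'
from h import *
for n in ["wrist","side"]:
  d=get_image(n); cv2.imwrite(f"pics/n_{n}.png",d["color"][:,:,::-1])
E
```

```text
clock: 20.6
tool_pos: [0.5209, 0.2408, 0.0194]
tool_rot: [[0.195, 0.98, 0.023], [0.981, -0.195, -0.003], [0.002, 0.023, -1.0]]
contact_force: [-1.8, -0.4, -1.5]
gripper_width: 0.0381
clock: 20.9
tool_pos: [0.5212, 0.241, 0.0199]
tool_rot: [[0.195, 0.98, 0.024], [0.981, -0.195, -0.002], [0.003, 0.024, -1.0]]
contact_force: [-3.0, 0.9, 1.1]
gripper_width: 0.0496
clock: 21.8
tool_pos: [0.4569, 0.2535, 0.2399]
tool_rot: [[0.195, 0.981, 0.027], [0.981, -0.195, -0.001], [0.004, 0.026, -1.0]]
contact_force: [0.0, 1.1, -0.9]
gripper_width: 0.0496
```

View pics/n_wrist.png

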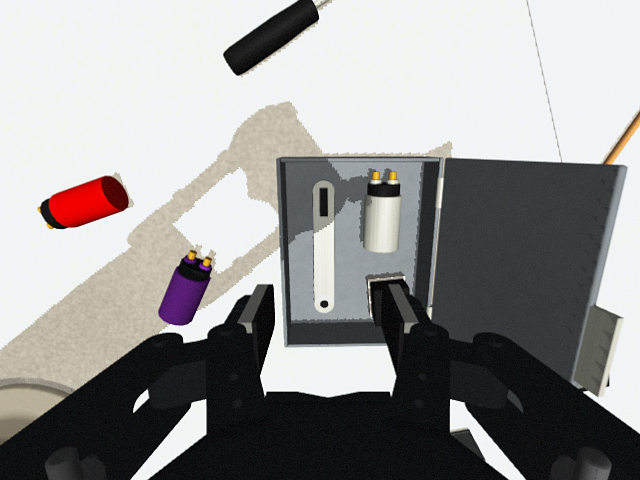

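View pics/n_side.png

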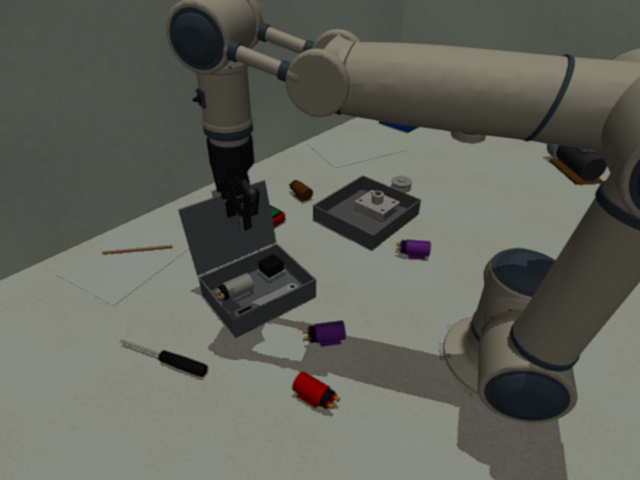

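All three items lie in the case: strap at (324,245), solenoid at (383,215), block at (388,298). I'll shut the fingers and go behind the lid, starting by working out the distances.

Run:
```python
from h import *
o=manip.get_obs();c=np.array([.485,.202]);y=-.192
R=np.array([[np.cos(y),-np.sin(y)],[np.sin(y),np.cos(y)]])
d=get_image("wrist")
for q in [(382.5,251),(384,171)]: print("sol",R.T@(ray(d,*q,.027)[:2]-c))
print(R.T@(o["tool_pos"][:2]-c))
for X,z in [(-.035,.3),(.185,.3),(.185,.17)]:
    w=c+R@[X,-.005]; print(w,tool(o,[*w,z]))
S=get_image("scene"); print("meter",ray(S,405,288,.04))
s=get_image("side"); 
for q in [(181,209),(265,183)]:  # lid edge corners, angle by search
    for th in (1.6,1.7,1.8,1.9):
        pass
hc=lambda th,yy:[*(c+R@[.0815-.163*np.cos(th),yy]),.0545+.163*np.sin(th)]
for th in (1.6,1.7,1.8,1.9): print(th,proj(s,hc(th,.104)),proj(s,hc(th,-.104)))
```

```text
sol [0.02908814 0.00077312]
sol [0.02714633 0.08871885]
[-0.03695775  0.04463426]
[0.44968903 0.20377067] [-0.99084033  0.07230418 -1.25734796]
[0.66564643 0.16178971] [-0.97038776  4.47112427 -1.15753038]
[0.66564643 0.16178971] [-0.97380249  4.41215644  1.4417986 ]
meter [ 0.7125431  -0.02268063  0.04      ]
1.6 [183.70212623 213.91583526] [271.64569919 182.85201139]
1.7 [180.51612139 210.84350461] [267.83157871 180.40876042]
1.8 [177.59253961 208.5453682 ] [264.19600855 178.67693337]
1.9 [174.95769318 207.02104437] [260.77701262 177.65361147]
```

```bash
python3 -m inch '{"delta_pos":[[0,0,-0.4],[-0.3,0,-1],[-0.7,0.1,-1.25],[-0.97,0.5,-1.25],[-0.97,1.2,-1.25],[-0.97,1.9,-1.25],[-0.97,2.6,-1.22],[-0.97,3.3,-1.2],[-0.97,4,-1.17],[-0.97,4.45,-1.15],[-0.97,4.45,-1.15],[-0.97,4.45,-1.15]],"yaw":[0,0,0,0,0,0,0,0,0,0,0,0]}' 0
python3 - <<'E'
from h import *
o=manip.get_obs();c=np.array([.485,.202]);y=-.192
R=np.array([[np.cos(y),-np.sin(y)],[np.sin(y),np.cos(y)]])
print(R.T@(o["tool_pos"][:2]-c))
d=get_image("side"); cv2.imwrite("pics/o_side.png",d["color"][:,:,::-1])
w=c+R@[.185,-.005];print(tool(o,[*w,.174]))
E
```

```text
clock: 23.25
tool_pos: [0.665, 0.1614, 0.2967]
tool_rot: [[0.197, 0.98, 0.018], [0.98, -0.197, -0.004], [-0.001, 0.018, -1.0]]
contact_force: [0.3, -0.1, -0.2]
gripper_width: -0.0
[ 0.18446628 -0.00552447]
[ 0.01196764 -0.03409328  2.45372849]
```

View pics/o_side.png

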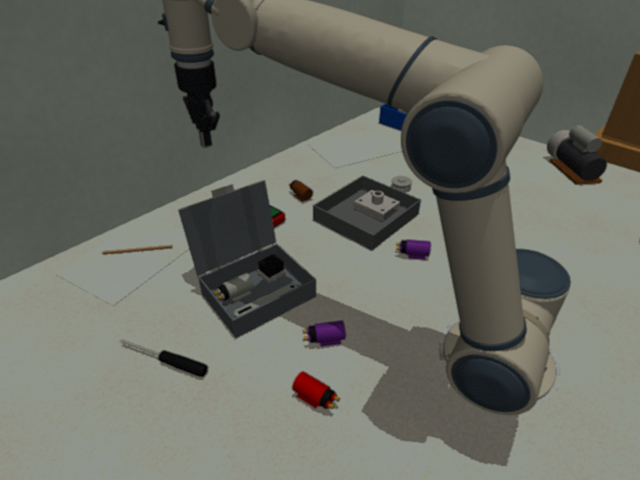

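The shut fingers are behind and above the lid, with the tip at (206,140). The lid edge runs (181,209)–(268,183). I'll descend behind it and push.

```bash
python3 -m inch '{"delta_pos":[[0,0,0.5],[0,0,1.1],[0,-0.02,1.7],[0,-0.03,2.2],[0,-0.03,2.45],[0,-0.03,2.45]],"yaw":[0,0,0,0,0,0]}' 0; python3 -m inch '{"delta_pos":[[0,-0.2,0],[0,-0.5,0],[0,-0.8,0],[0,-1.1,0],[0,-1.4,0],[0,-1.7,0],[0,-1.7,0]],"yaw":[0,0,0,0,0,0,0]}' 0;python3 - <<'E'
from h import *
o=manip.get_obs();c=np.array([.485,.202]);y=-.192
R=np.array([[np.cos(y),-np.sin(y)],[np.sin(y),np.cos(y)]])
print(R.T@(o["tool_pos"][:2]-c))
for X,z in [(.071,.172),(.041,.1615),(.0152,.1437),(-.005,.1197),(-.0184,.0914),(-.024,.0605)]:
    w=c+R@[X,-.005];print(tool(o,[*w,z]).round(2))
d=get_image("side"); cv2.imwrite("pics/p_side.png",d["color"][:,:,::-1])
E
```

```text
clock: 23.9
tool_pos: [0.664, 0.1618, 0.1737]
tool_rot: [[0.196, 0.981, 0.016], [0.981, -0.196, -0.004], [-0.001, 0.017, -1.0]]
contact_force: [-0.6, 0.1, 0.5]
gripper_width: -0.0
clock: 24.6
tool_pos: [0.5804, 0.1792, 0.1759]
tool_rot: [[0.194, 0.981, 0.021], [0.981, -0.194, -0.003], [0.001, 0.021, -1.0]]
contact_force: [0.3, 0.5, -0.3]
gripper_width: -0.0001
[ 0.09797737 -0.00421236]
[-0.02 -0.54  0.07]
[-0.02 -1.15  0.26]
[-0.02 -1.67  0.61]
[-0.02 -2.08  1.08]
[-0.03 -2.36  1.64]
[-0.03 -2.49  2.26]
```

View pics/p_side.png

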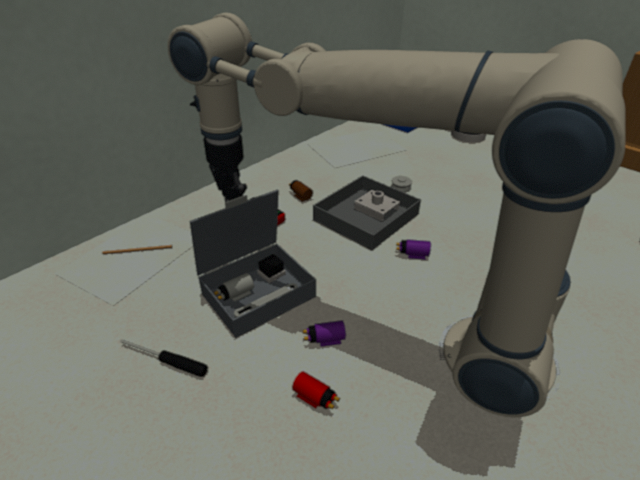

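The lid is now about vertical, edge (193,220)–(278,194). Next I'll sweep along the arc.

```bash
python3 -m inch '{"delta_pos":[[-0.02,-0.2,0.02],[-0.02,-0.4,0.05],[-0.02,-0.6,0.08],[-0.02,-0.8,0.15],[-0.02,-1,0.2],[-0.02,-1.15,0.26],[-0.02,-1.33,0.36],[-0.02,-1.5,0.48],[-0.02,-1.67,0.61],[-0.02,-1.8,0.75],[-0.02,-1.95,0.92],[-0.02,-2.08,1.08]],"yaw":[0,0,0,0,0,0,0,0,0,0,0,0]}' 0;python3 - <<'E'
from h import *
o=manip.get_obs();c=np.array([.485,.202]);y=-.192
R=np.array([[np.cos(y),-np.sin(y)],[np.sin(y),np.cos(y)]])
print(R.T@(o["tool_pos"][:2]-c))
for X,z in [(-.012,.105),(-.0184,.0914),(-.022,.076),(-.024,.0605),(-.024,.0575)]:
    w=c+R@[X,-.005];print(tool(o,[*w,z]).round(2))
d=get_image("side"); cv2.imwrite("pics/q_side.png",d["color"][:,:,::-1])
E
```

```text
clock: 25.85
tool_pos: [0.4791, 0.1981, 0.118]
tool_rot: [[0.195, 0.981, 0.02], [0.981, -0.195, -0.003], [0.001, 0.02, -1.0]]
contact_force: [-0.7, -0.2, 1.0]
gripper_width: -0.0002
[-0.00505543 -0.00497374]
[-0.   -0.14  0.26]
[-0.   -0.28  0.53]
[-0.   -0.36  0.83]
[-0.   -0.4   1.14]
[-0.  -0.4  1.2]
```

View pics/q_side.png

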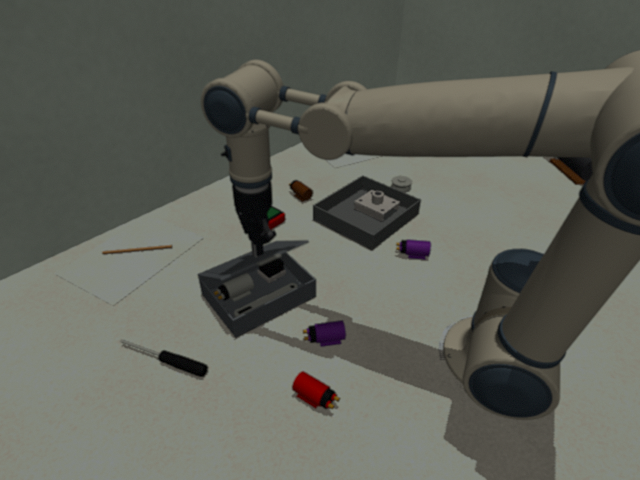

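The lid is at about 30°, with the finger on its outer face near (258,250). I'll press it down.

```bash
python3 -m inch '{"delta_pos":[[0,-0.07,0.13],[0,-0.14,0.26],[0,-0.21,0.4],[0,-0.28,0.53],[0,-0.32,0.68],[0,-0.36,0.83],[0,-0.38,0.97],[0,-0.4,1.1],[0,-0.4,1.15],[0,-0.4,1.18],[0,-0.4,1.18]],"yaw":[0,0,0,0,0,0,0,0,0,0,0]}' 0;python3 - <<'E'
from h import *
d=get_image("side"); cv2.imwrite("pics/r_side.png",d["color"][:,:,::-1])
crop(d,180,220,340,340,5,"pics/r_crop.png")
E
```

```text
clock: 27.0
tool_pos: [0.4594, 0.2018, 0.0604]
tool_rot: [[0.194, 0.981, 0.018], [0.981, -0.194, -0.004], [-0.0, 0.018, -1.0]]
contact_force: [-9.4, -3.4, 19.7]
gripper_width: 0.0001
```

View pics/r_crop.png

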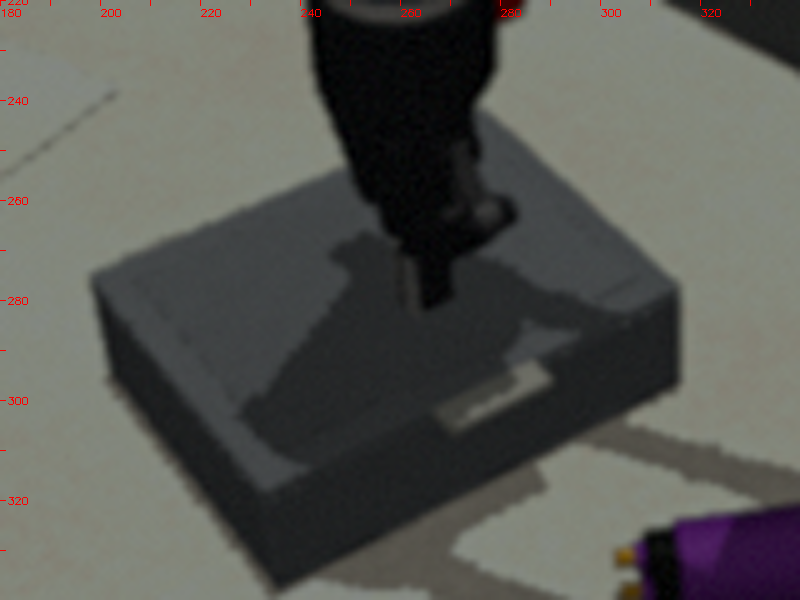

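The lid appears flush on the rim, resisting with about 20 N. I'll retract and check.

```bash
python3 -m inch '{"delta_pos":[[0,0,-0.3],[0,0,-0.9],[0,-0.2,-1.6],[0,-0.6,-2.4],[0,-1,-3],[-1,-1,-3.4],[-1.5,-1,-3.4],[-1.5,-1,-3.4],[-1.5,-1,-3.4]],"yaw":[0,0,0,0,0,0,0,0,0]}' 0;python3 - <<'E'
from h import *
d=get_image("side"); crop(d,180,160,440,340,3,"pics/s_side.png")
d=get_image("wrist"); cv2.imwrite("pics/s_w.png",d["color"][:,:,::-1])
d=get_image("scene"); crop(d,200,130,460,410,2,"pics/s_scene.png")
c=np.array([.485,.202]);y=-.192
R=np.array([[np.cos(y),-np.sin(y)],[np.sin(y),np.cos(y)]])
s=get_image("side")
for th in (0,.03,.06,.1): print(th,[proj(s,[*(c+R@[.0815-.163*np.cos(th)+.006*np.sin(th),yy]),.0545+.163*np.sin(th)+.006*np.cos(th)]).round(1) for yy in (.104,-.104)])
E
```

```text
clock: 27.95
tool_pos: [0.3928, 0.1383, 0.2293]
tool_rot: [[0.196, 0.981, 0.019], [0.981, -0.196, -0.003], [0.001, 0.019, -1.0]]
contact_force: [-0.1, 0.0, -0.1]
gripper_width: 0.0005
0 [array([232.6, 317.3]), array([316.4, 275.8])]
0.03 [array([232.3, 315.5]), array([316.4, 274. ])]
0.06 [array([231.9, 313.7]), array([316.3, 272.3])]
0.1 [array([231.3, 311.2]), array([316.1, 269.9])]
```

View pics/s_side.png

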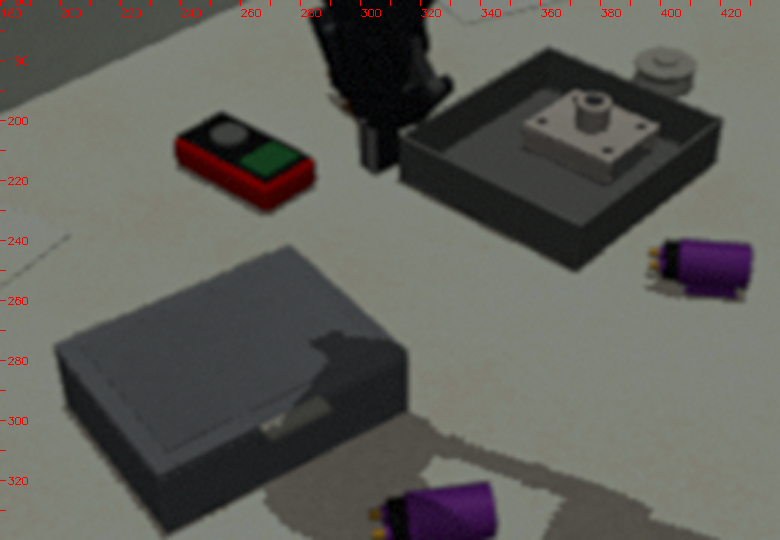

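View pics/s_w.png

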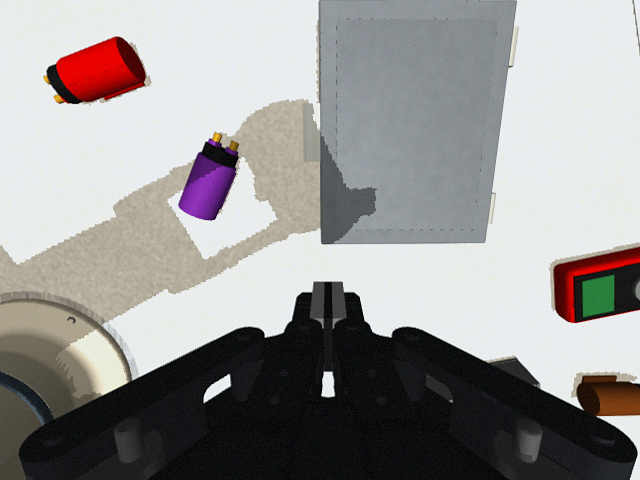

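View pics/s_scene.png

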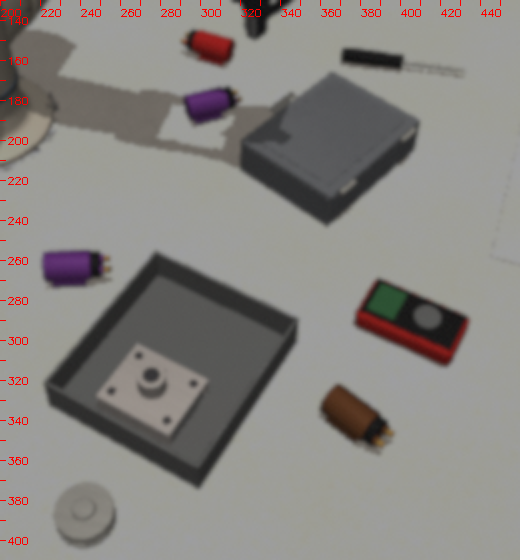

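The lid is shut: its edge corners are at (233,318) and (316,277), against (233,317) and (316,276) predicted for 0 rad. The bracket stands in the bin, the bystanders are in place, and the arm is clear.

```bash
python3 -c "
from workcell import manip
print(manip.sign_off())"
```

```text
the job is handed in; nothing more can be done
None
```

The job is done and was handed in at about 28 s of the 72 s allowed. No verdict is reported back.

- **Bracket:** I lifted it off the strap by its boss and stood it about 90 mm to the strap's -y side, still in the bin. The final views show it level on its feet.
- **Case:** The strap lies along the case's y (about x -38 mm, y 0 in the case frame). The solenoid lies beside it (about x +28 mm, y +45 mm). The regulator block was not touched.
- **Lid:** I pushed it shut with closed fingers; it resisted at about 20 N. Its edge corners then matched the fully shut prediction to within about 1 pixel, where 0.03 rad would be about 2 pixels.
- **Final checks:** The last force reading was close to zero with the arm clear. The multimeter, pulley and screwdriver looked unmoved in the pictures, but I did not measure this.

No check failed. The scene and side cameras disagreed by several millimetres on the bin and case centres, so I placed things mainly from the wrist camera. The tool also tilted slightly during the job, up to about 0.03 rad, with no visible effect.

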